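Pack the glue caddy and cap the yellow glue

TASK

Stand the three good glue bottles (yellow with the bare white spout, blue and white with red caps) upright in the caddy cups of their own colour. Once all three are in, press the loose red cap firmly down onto the yellow bottle's spout so that it jams there, and let go. Leave the two used-up bottles with black open mouths and the model house where they are.

Things in the scene. Friction and masses are not known exactly. Their poses are not given: they have to be found in the camera images.
- glue_yellow: Good glue, 50-100 g: yellow round upright bottle, body 36 mm diameter and straight up to 54 mm, sloping shoulder to 58 mm; on it a bare white tapered spout, 14 mm diameter at its foot (58 mm up), 12.4 mm at 70 mm, 4 mm at its tip (80 mm up). Its cap lies apart. Grip the straight body. Origin: centre of its underside, z up its axis; round, so yaw is meaningless.
- glue_blue: Good glue, 50-100 g: blue round upright bottle, body 36 mm diameter and straight up to 54 mm, sloping shoulder to 58 mm; closed by a red pointed cap (21 mm diameter, fixed to it), top 84 mm up. Grip the straight body. Origin: centre of its underside, z up its axis; round, so yaw is meaningless.
- glue_white: Good glue, 50-100 g: white round upright bottle, body 36 mm diameter and straight up to 54 mm, sloping shoulder to 58 mm; closed by a red pointed cap (21 mm diameter, fixed to it), top 84 mm up. Grip the straight body. Origin: centre of its underside, z up its axis; round, so yaw is meaningless.
- empty_yellow: Used-up bottle without spout or cap, 30 g: same yellow body, but on top only a low grey neck with a wide black open mouth; 63 mm tall. Not to be packed. Origin: centre of its underside, z up its axis; round, so yaw is meaningless.
- empty_blue: Used-up bottle without spout or cap, 30 g: same blue body, but on top only a low grey neck with a wide black open mouth; 63 mm tall. Not to be packed. Origin: centre of its underside, z up its axis; round, so yaw is meaningless.
- cap: Loose red cap of the yellow glue, 15 g, 44 mm tall, stands mouth down. Top 18 mm: round grip, 23 mm diameter. Skirt below: 21 mm at the mouth; tapered socket inside, 14 mm diameter at the mouth, 24 mm deep, jams on the yellow spout with its underside about 62 mm above the bottle's; push with 10-15 N, gripped or on its flat top. Origin: centre of its underside, z up.
- cup_yellow: Yellow round open cup for the yellow glue, one of three in a row fixed on a plywood tray (272 x 112 mm, rim 16 mm high): 60 mm outer, 52 mm inner diameter, 25 mm tall, floor 4 mm thick. Cups 78 mm apart along the cups' x axis, in any order. Fixed. Origin: centre of its underside, 6 mm above the table; z up.
- cup_blue: Blue round open cup for the blue glue, one of three in a row fixed on a plywood tray (272 x 112 mm, rim 16 mm high): 60 mm outer, 52 mm inner diameter, 25 mm tall, floor 4 mm thick. Cups 78 mm apart along the cups' x axis, in any order. Fixed. Origin: centre of its underside, 6 mm above the table; z up.
- cup_white: White round open cup for the white glue, one of three in a row fixed on a plywood tray (272 x 112 mm, rim 16 mm high): 60 mm outer, 52 mm inner diameter, 25 mm tall, floor 4 mm thick. Cups 78 mm apart along the cups' x axis, in any order. Fixed. Origin: centre of its underside, 6 mm above the table; z up.
- house: Cream plaster model house with a brown door, a bystander, 85 x 95 x 74 mm (x, y, z), 0.5 kg, standing to the left (+y) of the caddy. Origin: centre of its underside, z up.
Mind the look-alikes: they are no part of the job. Leave any turquoise look-alike of the glue_blue alone. Leave any pink look-alike of the glue_white alone.

How it is judged:
By the outcome, as a careful person would: the job done as asked, in the order asked, and still so for the second after the job is handed in, with the robot touching nothing.
It also fails if it takes over 136 s, if anything falls off the work surface, if the arm or the gripper's body presses on something with over 40 N, if the wrist force passes 120 N, or if a joint passes its speed limit or range.

ROBOT

A 6-joint arm with a two-finger parallel gripper is mounted at the origin on the work surface. World frame = base frame: x ahead of the robot, y to its left, z up, the work surface at z = 0. Lengths are in m, angles in rad, forces in N, time in s.
With the tool pointing down it reaches from about 0.325 to 0.9 m from the base axis. Payload 6.1 kg.
Tool frame: the origin (TCP) lies midway between the tips of the shut fingers; the grasp point (between the pads) lies 19 mm behind it; z points along the fingers, y is the line along which they close (so a half turn about z gives the same grasp; the last joint's range is limited). The gripper opens to 85 mm and grips with 20 to 120 N. Pads are 22 mm wide; open, the fingers measure 114 mm over their backs; the gripper's body (76 mm by 85 mm) begins 54 mm behind the grasp point. The pads swing forward as they close: fully open they stand 13 mm farther back than shut.
Start: joints at [-1.372, 0.22, 1.526, -0, 1.395, -0.126], TCP at [0.199, -0.592, 0.2] pointing down, gripper open.
Joint ranges: [-2.98, 2.98], [-0.91, 2.08], [0.09, 2.57], [-1.24, 4.39], [0.2, 2.65], [-2.68, 2.68]. Speed limits (rad/s): [2.57, 2.57, 3.01, 3.14, 3.14, 3.14].

INTERFACE

Orientations are given as [roll, pitch, yaw] about the fixed x, y, z axes, in that order (R = Rz(yaw) Ry(pitch) Rx(roll)).
In Python, from plant import movep, move_l, set_joints, gripper_to, hold, inverse_kinematics, observe, get_image, get_calibration, Unreachable, job_done gives the robot as it stands. Calls block until the motion is done:
- movep(position, orientation): joint-space move of the TCP to a pose.
- move_l(position, feed=0.15, rotation=None, max_force=None): straight line of the TCP; rotation=None keeps the orientation; feed is the mean speed in m/s. With max_force (N) it stops when the force on the tool has changed by that much, and returns True; else False.
- set_joints(angles): joint-space move.
- gripper_to(opening, f_grip=None): finger opening in m; f_grip is the grip in N (None keeps the last); returns when the fingers have stopped.
- hold(seconds).
- inverse_kinematics(position, orientation): joint angles nearest the present ones, or None.
- observe(): the state.
- get_image(name): name is "side" or "top"; returns (picture, depth): 480x640x3 uint8, red, green, blue; 480x640 float32, m along the optical axis (not along the pixel's ray), 0 where there is no reading.
- get_calibration(name): a dict with "intrinsics" (3x3 intrinsics, pixels), "dist_coeffs" ([k1, k2, p1, p2, k3] as OpenCV has them; the pictures are not rectified), "world_from_camera" (4x4, takes a point from camera to world coordinates). Camera axes: x right, y down, z forward; pixel columns grow to the right and rows downward; lengths in m; the calibration is good to about 2 mm. A picture is of the moment at which its call begins. get_calibration takes no time and is no camera call.
A pose or a line that the arm cannot do raises Unreachable and nothing moves.
- job_done(): hands the job in; it is judged then, once.
The state is a dict: "time_s": time; "q": joint angles; "joint_velocities": joint speeds; "joint_torque": joint torques, N m; "eef_pos": TCP position; "tcp_rot": TCP orientation; "ft_force": force on the tool from outside, world axes, zero at the start; "torque": the same for the moment, N m; "opening": finger opening in m; "grasp_force": force on a finger pad.
Only numpy, scipy, OpenCV 4.12 (cv2) and the standard library are available. Lean on these libraries where they do the work, as an engineer would, in place of code of your own. Each camera call takes 0.05 s, during which the arm holds its last target. There are 200 camera calls.

## Working session

There is one attempt and no reset: what is moved stays moved. The work goes in short steps, each a Python script; the robot and the scene stay as the last script left them, time stands still between calls to the robot, and variables do not carry over. Pictures are saved under pics/ and viewed, at most 14 in all, crops included, and the job is handed in when it is done.

```bash
mkdir -p pics; ls; python3 - <<'E'
from plant import *
import cv2, numpy as np
for n in("top","side"):
    im,d=get_image(n); cv2.imwrite(f"pics/{n}0.png",im[:,:,::-1]); np.savez(f"{n}0.npz",im=im,d=d)
    c=get_calibration(n); print(n,np.round(c["intrinsics"],1).tolist(),np.round(c["dist_coeffs"],4),np.round(c["world_from_camera"],3).tolist())
o=observe();print(o["time_s"],o["eef_pos"],o["tcp_rot"],o["opening"])
E
```

```text
pics
top [[575.1, 0.0, 324.1], [0.0, 575.1, 241.2], [0.0, 0.0, 1.0]] [-0.1137  0.      0.      0.      0.    ] [[0.004, -0.984, 0.18, 0.307], [-1.0, -0.002, 0.008, 0.066], [-0.007, -0.181, -0.984, 1.202], [0.0, 0.0, 0.0, 1.0]]
side [[532.3, 0.0, 310.1], [0.0, 532.3, 243.2], [0.0, 0.0, 1.0]] [-0.0589  0.      0.      0.      0.    ] [[-0.972, -0.165, 0.167, 0.345], [-0.235, 0.688, -0.687, 0.76], [-0.002, -0.707, -0.707, 0.758], [0.0, 0.0, 0.0, 1.0]]
0.1 [ 0.19933933 -0.59173441  0.19880818] [-3.13987667e+00 -2.34979883e-04  3.24799974e-01] 0.08556569174938534
```

View pics/top0.png

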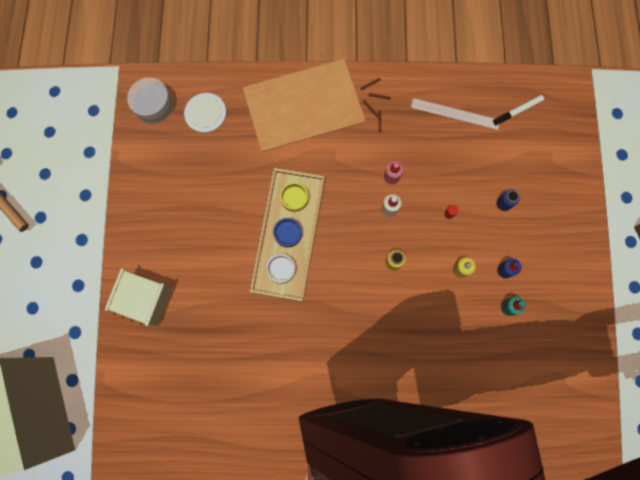

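View pics/side0.png

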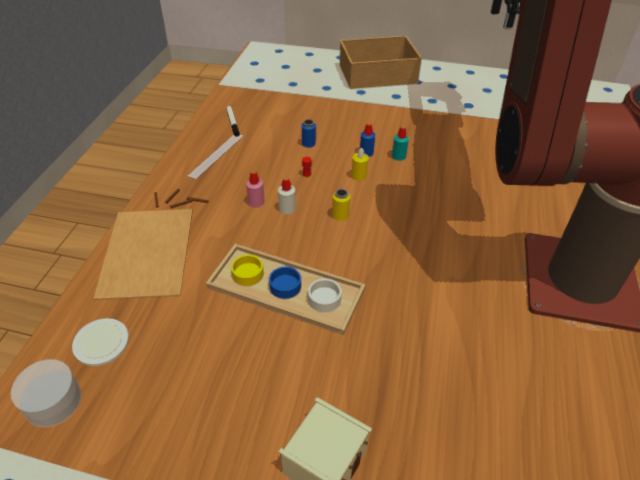

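Candidates (top view):
- yellow: (466,267) with a white spout is good; (397,259) has a black mouth.
- blue: (511,267) with a red cap is good; (509,199) has a black mouth; (514,306) is turquoise.
- white: (392,204) is good; (394,171) is pink.
- loose cap: the red object at (452,211).
- cups: yellow (295,197), blue (288,233), white (281,269).

Next is one close crop to check these, together with the measurement.

```bash
cat > h.py <<'E'
from plant import *
import cv2, numpy as np
def ray(n,uv):
    c=get_calibration(n);T=np.array(c["world_from_camera"])
    p=cv2.undistortPoints(np.array(uv,float).reshape(-1,1,2),np.array(c["intrinsics"]),np.array(c["dist_coeffs"])).reshape(-1,2)
    d=np.c_[p,np.ones(len(p))]@T[:3,:3].T
    return T[:3,3],d
def plane(n,uv,z):
    o,d=ray(n,uv); return o+d*((z-o[2])/d[:,2])[:,None]
def tri(a,b):
    (o1,d1),(o2,d2)=ray("top",a),ray("side",b);d1,d2=d1[0],d2[0]
    s=np.linalg.lstsq(np.c_[d1,-d2],o2-o1,rcond=None)[0]
    p,q=o1+s[0]*d1,o2+s[1]*d2
    return (p+q)/2,np.linalg.norm(p-q)
R={'red':[((0,130,70),(8,255,255)),((172,130,70),(180,255,255))],'yellow':[((24,130,80),(35,255,255))],
 'blue':[((108,130,40),(125,255,255))],'white':[((0,0,115),(180,70,255))]}
def blob(im,col,near,r=25):
    "component of the colour nearest a pixel: centroid, area, contour"
    h=cv2.cvtColor(im,cv2.COLOR_RGB2HSV)
    m=sum(cv2.inRange(h,*x) for x in R[col])
    k=np.zeros_like(m);cv2.circle(k,tuple(int(v) for v in near),r,255,-1);m&=k
    n,l,s,c=cv2.connectedComponentsWithStats(m)
    i=max((i for i in range(1,n) if s[i,4]>=5),key=lambda i:s[i,4]-4*np.hypot(*(c[i]-near)),default=None)
    if i is None:return None
    ct=max(cv2.findContours((l==i).astype(np.uint8),cv2.RETR_EXTERNAL,cv2.CHAIN_APPROX_NONE)[0],key=len)
    return c[i],s[i,4],ct
E
python3 - <<'E'
from h import *
t=np.load("top0.npz")["im"];s=np.load("side0.npz")["im"]
for nm,col,a,b in [("blue cap","red",(514,266),(368,130)),("white cap","red",(394,202),(286,184)),("loose cap","red",(452,211),(307,167)),
  ("y spout","white",(468,265),(361,153)),
  ("y body","yellow",(466,267),(360,166)),("b body","blue",(509,268),(367,144)),("w body","white",(392,206),(287,202))]:
    A,B=blob(t,col,a,14),blob(s,col,b,14)
    if A is None or B is None: print(nm,A,B);continue
    p,e=tri(A[0],B[0]);print(nm,p.round(4),"gap",round(e,4),A[0].round(1),A[1],B[0].round(1),B[1])
for nm,a,b in [("yellow",(295,197),(247,270)),("blue",(288,233),(285,282)),("white",(281,269),(324,294))]:
    for n,im,q in(("top",t,a),("side",s,b)):
        B=blob(im,nm,q,24);e=cv2.fitEllipse(cv2.convexHull(B[2]));
        w=plane(n,B[2].reshape(-1,2),.031);(c,r)=cv2.minEnclosingCircle(w[:,:2].astype(np.float32))
        print(nm,n,"ell",np.round(e[0],1),np.round(e[1],1),plane(n,e[0],.031)[0].round(4),"r",round(r,4))
    
c1=cv2.resize(t[150:330,370:540],None,fx=3,fy=3,interpolation=3);c2=cv2.resize(s[110:225,235:420],None,fx=2.1,fy=2.1,interpolation=3)
o=np.zeros((540,800,3),np.uint8);o[:c1.shape[0],:c1.shape[1]]=c1;c2=c2[:,:290];c2=cv2.resize(s[110:225,235:420],(290,180),interpolation=3);o[:180,510:]=c2
cv2.imwrite("pics/crop0.png",o[:,:,::-1])
E
```

```text
blue cap [ 0.464  -0.3028  0.0709] gap 0.0003 [512.8 266.6] 45 [368.2 129.5] 70
white cap [ 0.5954 -0.0619  0.0692] gap 0.0015 [392.  202.9] 29 [285.9 184.9] 86
loose cap [ 0.5866 -0.1921  0.0256] gap 0.0029 [451.2 211.3] 153 [306.4 165.8] 169
y spout [ 0.4661 -0.2095  0.0707] gap 0.0013 [466.8 265.3] 6 [360.8 152.2] 37
y body [ 0.4689 -0.2185  0.0251] gap 0.0036 [465.9 266.5] 165 [359.5 166.4] 321
b body [ 0.4718 -0.3086  0.0248] gap 0.0097 [508.5 268.3] 79 [361.9 143.8] 13
w body [ 0.6015 -0.0672  0.0221] gap 0.0075 [391.8 203.5] 181 [286.6 200.9] 331
yellow top ell [293.6 195.8] [27.4 28.6] [0.6193 0.1402 0.031 ] r 0.0305
yellow side ell [247.  268.9] [31.8 32.9] [0.6145 0.1462 0.031 ] r 0.039
blue top ell [287.8 233.1] [23.1 24.8] [0.5392 0.1513 0.031 ] r 0.026
blue side ell [289.9 273.3] [30.  48.4] [0.5347 0.1382 0.031 ] r 0.0133
white top ell [280.2 268.1] [29.5 29.8] [0.466  0.1658 0.031 ] r 0.0312
white side ell [324.2 294.3] [34.3 34.4] [0.463 0.172 0.031] r 0.0386
```

View pics/crop0.png

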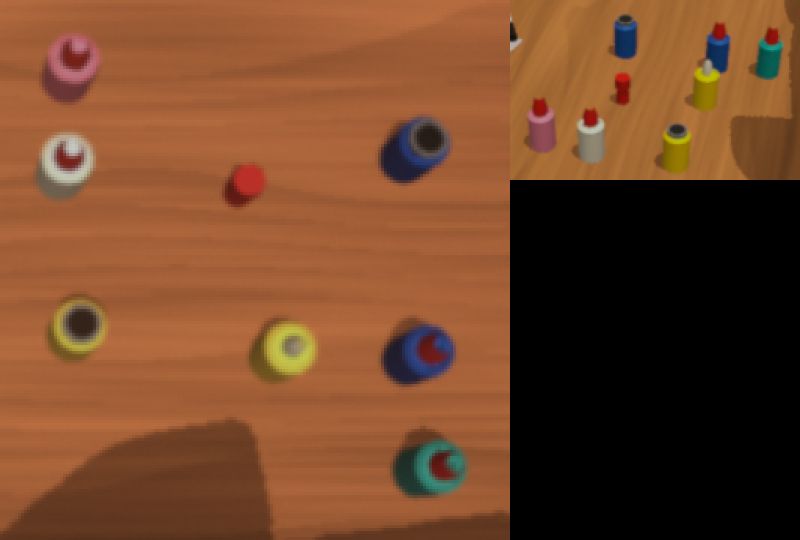

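The crop confirms the choice. The good yellow has a pale spout, the blue and white ones have red caps, the black-mouthed two are the empties, and the loose cap is at crop (245,183). The body and spout estimates differ by up to 9 mm, so I'll cross-check against the depth readings.

```bash
cat >> h.py <<'E'
from scipy.optimize import least_squares
def cloud(n,d):
    v,u=np.nonzero(d>0);o,dr=ray(n,np.c_[u,v]);return o+dr*d[v,u][:,None]
def fitcirc(P,x,y,zlo,zhi,r,win=.026):
    m=(np.hypot(P[:,0]-x,P[:,1]-y)<win)&(P[:,2]>zlo)&(P[:,2]<zhi);Q=P[m]
    if len(Q)<8:return None
    f=least_squares(lambda c:np.hypot(Q[:,0]-c[0],Q[:,1]-c[1])-r,(x,y),loss="soft_l1",f_scale=.002)
    return f.x.round(4),len(Q),round(float(np.sqrt(np.mean(f.fun**2))),4)
E
python3 - <<'E'
from h import *
t,s=np.load("top0.npz"),np.load("side0.npz")
pt,ps=cloud("top",t["d"]),cloud("side",s["d"])
for P in(pt,ps):
    m=(abs(P[:,0]-.5)<.03)&(abs(P[:,1]+.12)<.03);print("table z",P[m][:,2].mean().round(4),P[m][:,2].std().round(4))
for nm,x,y,zl,zh,r in [("y",.468,-.214,.012,.05,.018),("b",.467,-.305,.012,.05,.018),("w",.598,-.064,.012,.05,.018),("cap",.5866,-.192,.028,.04,.0115)]:
    print(nm,"side",fitcirc(ps,x,y,zl,zh,r))
    m=(np.hypot(pt[:,0]-x,pt[:,1]-y)<.03)&(pt[:,2]>(.045 if r>.015 else .036));Q=pt[m];c,rr=cv2.minEnclosingCircle(Q[:,:2].astype(np.float32))
    print("   top disc",np.round(c,4),round(rr,4),Q.mean(0).round(4),len(Q),"max z",Q[:,2].max().round(3))
for nm,x,y in[("cy",.6193,.1402),("cb",.5425,.153),("cw",.466,.1658)]:
    m=(np.hypot(pt[:,0]-x,pt[:,1]-y)<.04)&(pt[:,2]>.026);Q=pt[m]
    f=least_squares(lambda c:np.hypot(Q[:,0]-c[0],Q[:,1]-c[1])-.028,(x,y),loss="soft_l1",f_scale=.002)
    print(nm,"rim",f.x.round(4),len(Q),Q[:,2].mean().round(4))
for nm,uv,z in [("y",(466.3,266.3),.056),("b",(514.3,267.3),.056),("w",(392.3,202.7),.056),("cap",(452,210.7),.044)]:
    print(nm,plane("top",uv,z)[0].round(4))
E
```

```text
table z -0.0013 0.0024
table z -0.0019 0.0014
y side (array([ 0.4662, -0.2173]), 217, 0.0015)
   top disc [ 0.4685 -0.2123] 0.0178 [ 0.4679 -0.2113  0.0554] 227 max z 0.077
b side (array([ 0.4664, -0.3124]), 194, 0.002)
   top disc [ 0.4655 -0.3081] 0.02 [ 0.4658 -0.3052  0.0579] 257 max z 0.083
w side (array([ 0.5975, -0.0682]), 238, 0.0016)
   top disc [ 0.5995 -0.063 ] 0.0183 [ 0.5973 -0.0625  0.0579] 243 max z 0.082
cap side (array([ 0.5844, -0.1954]), 45, 0.0013)
   top disc [ 0.5869 -0.1922] 0.012 [ 0.587  -0.1915  0.0425] 99 max z 0.048
cy rim [0.6193 0.1395] 168 0.0301
cb rim [0.5426 0.1522] 168 0.0303
cw rim [0.4658 0.1653] 173 0.0303
y [ 0.4668 -0.2119  0.056 ]
b [ 0.4648 -0.3107  0.056 ]
w [ 0.5984 -0.0642  0.056 ]
cap [ 0.5849 -0.1896  0.044 ]
```

Both views agree to about 4 mm (calibration bias), and heights and sizes match. The means are good enough to grasp. Blue goes first, keeping the fingertips above the cup rim.

```bash
cat >> h.py <<'E'
YAW=-.168; DOWN=[np.pi,0,YAW]
B={'y':(.467,-.2145),'b':(.4655,-.309),'w':(.598,-.066)}
C={'y':(.618,.1375),'b':(.5415,.150),'w':(.465,.163)}
def say(k):
    o=observe();print(k,round(o["time_s"],1),"tcp",o["eef_pos"].round(4) if hasattr(o["eef_pos"],'round') else o["eef_pos"],"open",round(o["opening"],4),"grip",np.round(o["grasp_force"],1),"F",np.round(o["ft_force"],1))
def pick(x,y,z,f=40,up=.15):
    movep([x,y,.15],DOWN);gripper_to(.06);say("above")
    print("hit",move_l([x,y,z],.12,max_force=8));gripper_to(0,f);say("gripped")
    move_l([x,y,up],.15);say("lifted")
def place(x,y,z):
    movep([x,y,.15],DOWN);move_l([x,y,z+.02],.15)
    print("contact",move_l([x,y,z-.003],.04,max_force=4));say("down")
    gripper_to(.056);move_l([x,y,.15],.15);say("left")
def look(k):
    for n in("top","side"):
        im,d=get_image(n);cv2.imwrite(f"pics/{n}{k}.png",im[:,:,::-1]);np.savez(f"{n}{k}.npz",im=im,d=d)
E
python3 - <<'E'
from h import *
pick(*B['b'],.025)
if observe()["opening"]>.03: place(*C['b'],.036)
E
```

```text
above 1.9 tcp [ 0.4653 -0.3094  0.15  ] open 0.0601 grip 0.0 F [-0.  -0.1 -1. ]
hit False
gripped 3.6 tcp [ 0.4667 -0.311   0.0271] open 0.0187 grip 39.4 F [-1.5 -1.7  6.2]
lifted 4.6 tcp [ 0.4648 -0.3083  0.1487] open 0.0187 grip 39.2 F [ 0.5 -0.3 -0.4]
```

Opening is 18.7 mm instead of 36, so something is off. I'll look.

```bash
python3 - <<'E'
from h import *
look(1)
t,s=np.load("top1.npz")["im"],np.load("side1.npz")["im"]
a=cv2.resize(t[160:340,370:570],(400,360),interpolation=3);b=cv2.resize(s[30:210,260:460],(400,360),interpolation=3)
cv2.imwrite("pics/c1.png",np.hstack([a,b])[:,:,::-1])
E
```

```text
(no output)
```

View pics/c1.png

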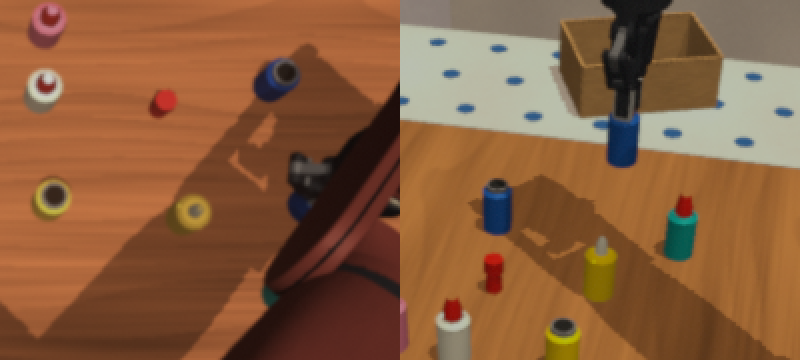

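```bash
python3 - <<'E'
from h import *
s=np.load("side1.npz");P=cloud("side",s["d"])
h=cv2.cvtColor(s["im"],cv2.COLOR_RGB2HSV);v,u=np.nonzero(s["d"]>0)
bm=(cv2.inRange(h,*R['blue'][0])>0)[v,u]
m=(np.hypot(P[:,0]-.4655,P[:,1]+.31)<.04)&(P[:,2]>.05)
for c,mm in(("blue",m&bm),("other",m&~bm)):
    Q=P[mm];Q=Q[Q[:,2]<.2];print(c,len(Q),np.percentile(Q,[1,10,50,90,99],axis=0).round(4).tolist())
print(fitcirc(P[bm],.4655,-.31,.06,.16,.018,.035))
for z in np.arange(.08,.19,.01):
    Q=P[m&(abs(P[:,2]-z)<.005)];print(round(z,3),len(Q),(np.ptp(Q[:,0]).round(3),Q[:,0].mean().round(4)) if len(Q) else "")
b=cv2.resize(s["im"][70:130,335:405],(700,600),interpolation=3);cv2.imwrite("pics/c2.png",b[:,:,::-1])
E
```

```text
blue 78 [[0.4482, -0.3165, 0.1218], [0.4488, -0.3023, 0.1269], [0.4648, -0.2949, 0.1465], [0.4766, -0.291, 0.1754], [0.4783, -0.2892, 0.1781]]
other 416 [[0.4468, -0.3194, 0.1224], [0.4504, -0.3048, 0.13], [0.4613, -0.2939, 0.1618], [0.4764, -0.2876, 0.1928], [0.4815, -0.2835, 0.1991]]
(array([ 0.4651, -0.3096]), 49, 0.0016)
0.08 0 
0.09 0 
0.1 0 
0.11 0 
0.12 29 (np.float64(0.032), np.float64(0.4607))
0.13 61 (np.float64(0.034), np.float64(0.4631))
0.14 63 (np.float64(0.034), np.float64(0.4634))
0.15 63 (np.float64(0.034), np.float64(0.4637))
0.16 64 (np.float64(0.037), np.float64(0.4635))
0.17 76 (np.float64(0.034), np.float64(0.4632))
0.18 53 (np.float64(0.031), np.float64(0.4606))
```

View pics/c2.png

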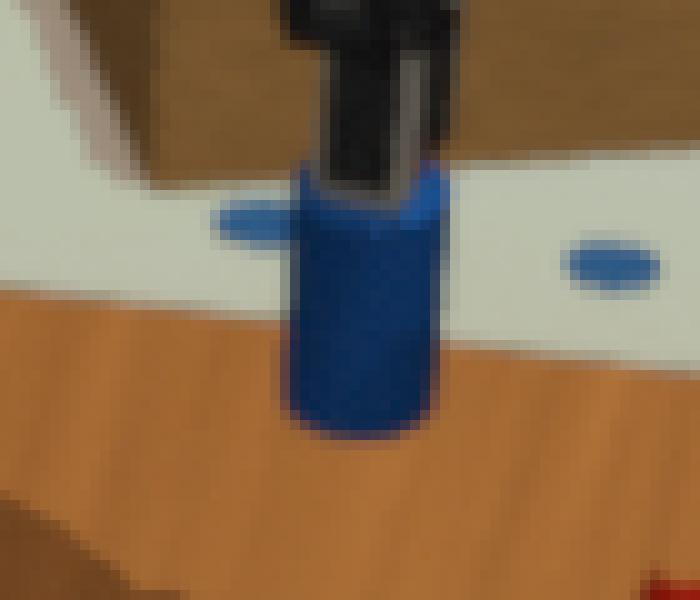

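The fingers ended up around the fixed cap, just above the shoulder. The bottle hangs upright with its underside about 27 mm below the TCP. So the tips stand farther back at this opening than I assumed. I'll place it as held, after measuring the tip height.

```bash
python3 - <<'E'
from h import *
s=np.load("side1.npz");P=cloud("side",s["d"]).astype(float)
v,u=np.nonzero(s["d"]>0)
for r in range(78,118,3):
    m=(v==r)&(abs(u-371)<=2);print(r,P[m].mean(0).round(4),s["im"][r,371])
x,y=C['b'];place(x,y,.036);look(2)
t,s=np.load("top2.npz")["im"],np.load("side2.npz")["im"]
a=cv2.resize(t[160:310,220:420],(400,300),interpolation=3);b=cv2.resize(s[150:330,190:390],(400,360),interpolation=3)
cv2.imwrite("pics/c3.png",np.hstack([np.vstack([a,a[:60]*0]),b])[:,:,::-1])
E
```

```text
78 [ 0.4657 -0.2894  0.2081] [22 22 22]
81 [ 0.4646 -0.284   0.204 ] [23 23 23]
84 [ 0.4642 -0.2851  0.1965] [22 22 21]
87 [ 0.4635 -0.2839  0.1901] [24 22 22]
90 [ 0.4638 -0.2916  0.1788] [71 75 89]
93 [ 0.4633 -0.2917  0.1715] [15 47 89]
96 [ 0.4627 -0.2913  0.1645] [16 44 86]
99 [ 0.4623 -0.2925  0.1565] [14 45 87]
102 [ 0.4616 -0.2913  0.1498] [16 46 88]
105 [ 0.4611 -0.292   0.142 ] [15 47 88]
108 [ 0.4606 -0.2927  0.1341] [11 42 82]
111 [ 0.46   -0.2929  0.1264] [11 41 79]
114 [ 0.4812 -0.4934 -0.003 ] [149  96  63]
117 [ 4.784e-01 -4.740e-01 -2.000e-04] [169 110  55]
contact True
down 7.6 tcp [0.5416 0.15   0.0371] open 0.0188 grip 40.0 F [-1.4 -0.   4.7]
left 9.0 tcp [0.5407 0.1499 0.1489] open 0.0559 grip 0.0 F [-0.4 -0.5 -0.3]
```

View pics/c3.png

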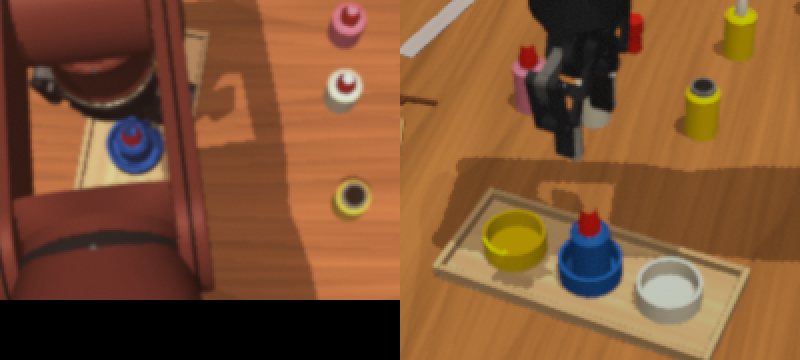

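Crop c3 shows blue upright in the blue cup, at about side (285,275). Before setting a deeper grasp height I'll measure where the fingertips really are.

```bash
python3 - <<'E'
from h import *
s=np.load("side2.npz");P=cloud("side",s["d"]);v,u=np.nonzero(s["d"]>0);g=s["im"].max(2)[v,u]
m=(g<75)&(np.hypot(P[:,0]-.5407,P[:,1]-.15)<.07)&(P[:,2]>.1)
Q=P[m];print(len(Q),"min z",np.sort(Q[:,2])[:15].round(4))
for lo in np.arange(.14,.22,.01):
    q=Q[(Q[:,2]>lo)&(Q[:,2]<=lo+.01)];print(lo.round(2),len(q),q.mean(0).round(3) if len(q) else "", np.ptp(q[:,1]).round(3) if len(q) else "")
E
```

```text
10338 min z [0.1836 0.184  0.1845 0.1847 0.1848 0.1853 0.1857 0.1858 0.1861 0.1862
 0.1863 0.1864 0.1865 0.1866 0.1866]
0.14 0  
0.15 0  
0.16 0  
0.17 0  
0.18 30 [0.534 0.124 0.187] 0.07
0.19 88 [0.537 0.15  0.195] 0.075
0.2 93 [0.537 0.153 0.205] 0.073
0.21 76 [0.534 0.143 0.215] 0.073
```

The fingertips sit about 30–35 mm behind the reported TCP, which also explains the high grasp. I'll correct for that by gripping at TCP z = -0.006 (tips near 27 mm), with the force guard on. White is next.

```bash
python3 - <<'E'
from h import *
pick(*B['w'],-.006)
if .033<observe()["opening"]<.04: place(*C['w'],.005)
E
```

```text
above 10.2 tcp [ 0.598  -0.0643  0.15  ] open 0.0602 grip 0.0 F [0.5 0.7 0.6]
hit False
gripped 12.0 tcp [ 0.5989 -0.0662 -0.005 ] open 0.0348 grip 40.0 F [-0.1  0.4  4.8]
lifted 13.2 tcp [ 0.5971 -0.0658  0.1486] open 0.0347 grip 39.9 F [ 0.3  0.2 -0.2]
contact True
down 15.7 tcp [0.4647 0.163  0.0045] open 0.0346 grip 40.8 F [ 0.1 -0.1  0.3]
left 17.2 tcp [0.4642 0.1628 0.1488] open 0.056 grip 0.0 F [ 0.3 -0.3 -0.1]
```

White opened to 34.8 mm and touched down at the expected height. Yellow next, then a look.

```bash
python3 - <<'E'
from h import *
pick(*B['y'],-.006)
if .033<observe()["opening"]<.04: place(*C['y'],.005)
movep([.48,-.15,.17],DOWN);look(3);say("look")
t,s=np.load("top3.npz"),np.load("side3.npz")
pt,ps=cloud("top",t["d"]),cloud("side",s["d"])
for k in 'ybw':
    x,y=C[k];print(k,"side",fitcirc(ps,x,y-.003,.036,.06,.018,.028))
    m=(np.hypot(pt[:,0]-x,pt[:,1]-y)<.03)&(pt[:,2]>.055);Q=pt[m];c,rr=cv2.minEnclosingCircle(Q[:,:2].astype(np.float32));print("  top",np.round(c,4),round(rr,4),"zmax",Q[:,2].max().round(3))
a=cv2.resize(t["im"][160:310,220:500],(560,300),interpolation=3);b=cv2.resize(s["im"][200:330,190:390],(400,260),interpolation=3)
o=np.zeros((560,560,3),np.uint8);o[:300]=a;o[300:,:400]=b;cv2.imwrite("pics/c4.png",o[:,:,::-1])
E
```

```text
above 18.8 tcp [ 0.4674 -0.2135  0.15  ] open 0.0599 grip 0.0 F [-0.1 -0.8 -0.3]
hit False
gripped 20.6 tcp [ 0.4677 -0.215  -0.0051] open 0.035 grip 40.1 F [-0.8 -0.6  6.4]
lifted 21.8 tcp [ 0.4662 -0.214   0.1487] open 0.0347 grip 39.9 F [ 0.2 -0.8 -0.6]
contact True
down 24.7 tcp [0.6176 0.1375 0.0044] open 0.0349 grip 41.0 F [ 0.1 -0.8  1.6]
left 26.1 tcp [0.6171 0.1374 0.1486] open 0.056 grip 0.0 F [0.1 0.1 0.4]
look 27.5 tcp [ 0.4806 -0.1491  0.1699] open 0.0557 grip 0.0 F [-0.3  0.3 -0. ]
y side (array([0.6177, 0.1372]), 174, 0.0016)
  top [0.619  0.1396] 0.0183 zmax 0.091
b side (array([0.5401, 0.1492]), 182, 0.0012)
  top [0.5417 0.1524] 0.0181 zmax 0.093
w side (array([0.4642, 0.1626]), 184, 0.0011)
  top [0.4658 0.1659] 0.0179 zmax 0.096
```

View pics/c4.png

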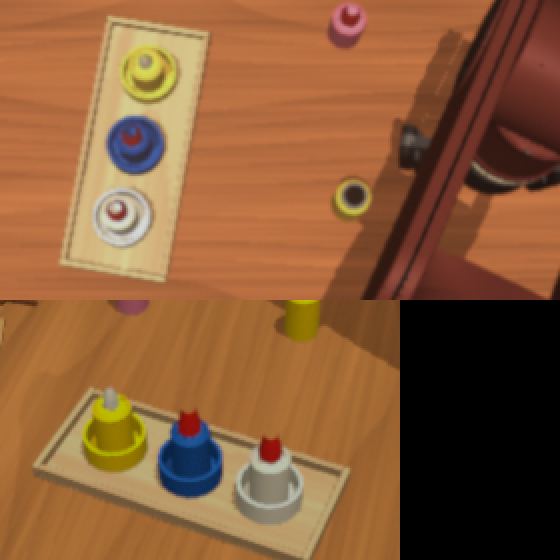

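All three stand in their own cups (spout at side ≈(245,250), top ≈(293,191)). The side view matches the release pose, (.6177,.1372) against (.6176,.1375). The cap comes next, gripped on its round top.

```bash
python3 - <<'E'
from h import *
x,y=.5855,-.194
movep([x,y,.15],DOWN);gripper_to(.05)
print("hit",move_l([x,y,-.010],.1,max_force=8));gripper_to(0,70);say("grip")
move_l([x,y,.15],.15);say("up")
if .018<observe()["opening"]<.027:
    X,Y=.6175,.1373
    movep([X,Y,.15],DOWN);look(4)
    move_l([X,Y,.098],.1);hold(.3)
    print("stop",move_l([X,Y,.052],.03,max_force=14));say("pressed")
    o=observe();look(5)
s=np.load("side4.npz")["im"];s5=np.load("side5.npz")["im"]
f=lambda s:cv2.resize(s[160:310,180:320],(392,420),interpolation=3)
cv2.imwrite("pics/c5.png",np.hstack([f(s),f(s5)])[:,:,::-1])
E
```

```text
hit False
grip 30.4 tcp [ 0.5859 -0.1942 -0.0094] open 0.0202 grip 68.4 F [-1.   0.4  3.4]
up 31.6 tcp [ 0.5847 -0.1936  0.1486] open 0.0206 grip 68.4 F [ 0.2  1.1 -0.9]
stop True
pressed 35.0 tcp [0.6181 0.1381 0.0622] open 0.0205 grip 68.9 F [-1.5  1.4  5.9]
```

View pics/c5.png

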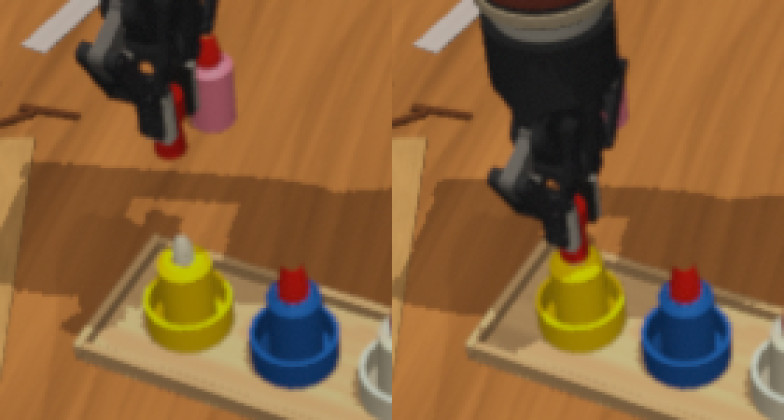

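The cap is over the spout and stopped at TCP 0.0622, against 0.062 expected when jammed. One more press makes sure, then release and look.

```bash
python3 - <<'E'
from h import *
X,Y=.6175,.1373
print("stop",move_l([X,Y,.045],.03,max_force=10));say("p2")
gripper_to(.05);move_l([X,Y,.15],.12);movep([.48,-.15,.17],DOWN);hold(.5);look(6);say("look")
t,s=np.load("top6.npz"),np.load("side6.npz");ps=cloud("side",s["d"]);pt=cloud("top",t["d"])
print("body",fitcirc(ps,.6177,.1372,.036,.06,.018,.028),"cap",fitcirc(ps,.6177,.1372,.1,.112,.0115,.02))
m=(np.hypot(pt[:,0]-.619,pt[:,1]-.1396)<.01);print("top z",np.percentile(pt[m][:,2],[50,90]).round(4))
f=lambda i:cv2.resize(i,(392,420),interpolation=3)
cv2.imwrite("pics/c6.png",np.hstack([f(s["im"][160:310,220:360]),f(t["im"][160:310,250:390])])[:,:,::-1])
E
```

```text
stop True
p2 35.3 tcp [0.6185 0.1383 0.0622] open 0.0208 grip 69.1 F [-1.7  0.3  5. ]
look 38.4 tcp [ 0.48   -0.1499  0.17  ] open 0.0503 grip 0.0 F [ 1.2 -0.3  0.9]
body (array([0.6185, 0.1361]), 172, 0.001) cap (array([0.6193, 0.1368]), 67, 0.0014)
top z [0.1129 0.1167]
```

View pics/c6.png

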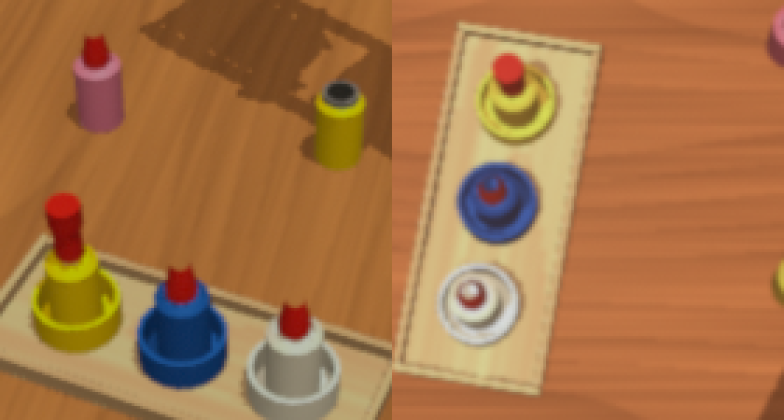

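The cap sits on the spout, its top at about 0.116 as expected for jammed. The sustained force only read about 6 N, so I'll press the flat top with the shut fingers to a held 13 N or so.

```bash
python3 - <<'E'
from h import *
X,Y=.6185,.1372
movep([X,Y,.15],DOWN);gripper_to(0,40);hold(.3);f0=observe()["ft_force"][2]
print("hit",move_l([X,Y,.06],.04,max_force=4));say("touch")
z=observe()["eef_pos"][2]
for i in range(20):
    z-=.0007;move_l([X,Y,z],.02);hold(.1);F=observe()["ft_force"][2]-f0
    if F>13:break
print("steps",i,"F",round(F,1));say("pressed");hold(.3);say("held")
move_l([X,Y,.15],.12);movep([.48,-.15,.17],DOWN);hold(.5);look(7);say("look")
t,s=np.load("top7.npz"),np.load("side7.npz");ps=cloud("side",s["d"]);pt=cloud("top",t["d"])
print("body",fitcirc(ps,.6185,.1365,.036,.06,.018,.028),"cap",fitcirc(ps,.6185,.137,.1,.112,.0115,.02))
m=(np.hypot(pt[:,0]-.619,pt[:,1]-.1396)<.01);print("top z",np.percentile(pt[m][:,2],[50,90]).round(4))
cv2.imwrite("pics/c7.png",cv2.resize(s["im"][100:320,220:420],(600,600),interpolation=3)[:,:,::-1])
E
```

```text
hit True
touch 42.0 tcp [0.6181 0.1371 0.0836] open 0.0002 grip 1.8 F [-0.4  0.1  3.2]
steps 4 F 16.0
pressed 43.7 tcp [0.6207 0.1375 0.0837] open -0.0001 grip 8.0 F [-2.7  0.1 16.2]
held 44.0 tcp [0.6207 0.1375 0.0837] open -0.0002 grip 8.0 F [-3.1  0.5 16.8]
look 46.6 tcp [ 0.48   -0.1499  0.17  ] open -0.0002 grip 0.0 F [0.1 0.5 0.2]
body (array([0.6186, 0.1362]), 179, 0.0018) cap (array([0.6188, 0.1362]), 70, 0.0018)
top z [0.1121 0.1167]
```

View pics/c7.png

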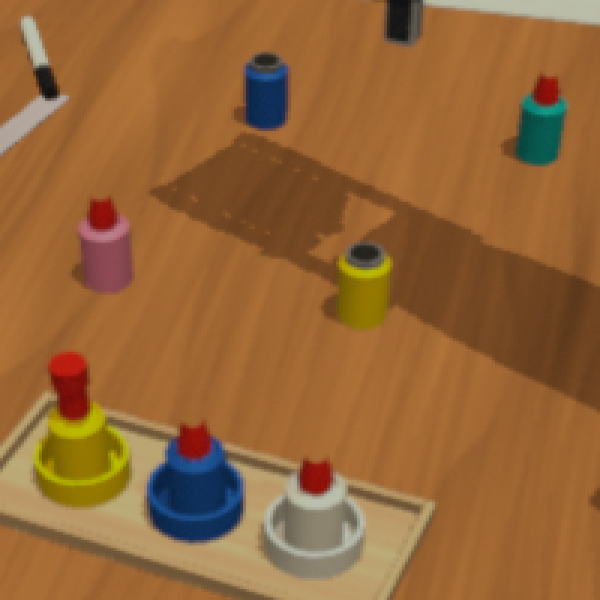

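The cap did not sink any further under 16 N and stands straight on the yellow bottle. All three bottles are upright in their cups, and the empties and look-alikes are where they were. Handing in.

```bash
python3 -c "
from plant import *
print(job_done())"
```

```text
the job is handed in; nothing more can be done
None
```

The job is handed in, no verdict returned: all three good bottles stand upright in their own-colour cups, the red cap is jammed on the yellow spout (it did not sink further under 16 N), and I never touched the empties, look-alikes or house; about 47 s of the 136 s were used.

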